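# Hold the spring pusher of a cap dispenser at its load mark

## Robot

A 7-joint arm with a two-finger parallel gripper is mounted at the origin on a cart in front of the work surface, level with it; the furniture and walls round the work are solid. World frame = base frame: x ahead of the robot, y to its left, z up, the work surface at z = 0. Lengths are in m, angles in rad, forces in N, time in s.
With the tool pointing down it reaches from about 0.4 to 0.925 m from the base axis. Payload 5.6 kg.
Tool frame: the origin (TCP) lies midway between the tips of the shut fingers; the grasp point (between the pads) lies 19 mm behind it; z points along the fingers, y is the line along which they close (so a half turn about z gives the same grasp; the last joint's range is limited). The gripper opens to 85 mm and grips with 20 to 120 N. Pads are 22 mm wide; open, the fingers measure 114 mm over their backs; the gripper's body (76 mm by 85 mm) begins 54 mm behind the grasp point. The pads swing forward as they close: fully open they stand 13 mm farther back than shut.
Start: joints at [1.097, 0.468, -0.012, 1.603, 0.006, 1.071, -0.056], TCP at [0.271, -0.591, 0.231] pointing down, gripper open.
Joint ranges: [-2.53, 2.53], [-0.31, 2.02], [-1.57, 1.55], [0.28, 2.44], [-1.29, 4.43], [0.15, 1.84], [-2.92, 2.92]. Speed limits (rad/s): [2.57, 2.57, 3.14, 3.14, 3.14, 3.14, 3.14].

## Interface

Orientations are given as a rotation vector (axis times angle).
In Python, from rig import r gives the robot as it stands. The module is installed in compiled form; this text tells all that it offers.
- The arm moves only by the shell command python3 -m crank 'ROWS' [FORCE]. ROWS is JSON, a list of rows, each an object with "grip": the closure, from -1 (fully open) to 1 (shut); "travel": the shift along the tool's x, y, z in mm, a list of three; "yaw": the turn about the tool's z in degrees. A call has 1 to 12 rows; each row is the pose to reach, as a shift and turn from the pose commanded when the call began, along the tool's axes at that moment; what a row does not reach only later rows make up. A row lasts 1/12 s, in which the tool goes at most 41.7 mm and 7.16 degrees, less where a joint would pass 70% of its speed; a pose out of reach is approached as far as the arm can. A call with a gripper value outside its range is refused whole. The fingers move at their own pace and stop on an object; FORCE is the grip in N (left out, the last holds). Time passes only in rows, so rows that repeat a pose let the fingers close. It gives the time, the measured TCP pose, the force, the opening and the grip force at its end, in the units of the state.
- r.observe(): the state, without advancing time (a new reading comes with each control period).
- r.camera(name): name is "scene" or "top" or "wrist"; returns (picture, depth): 384x512x3 uint8, red, green, blue; 384x512 float32, m along the optical axis (not along the pixel's ray), 0 where there is no reading.
- r.camera_model(name): a dict with "vertical_fov" (degrees; the focal length in pixels is half the picture's height over the tangent of half this angle, whatever the lens; pixels are square), "cx", "cy" (the principal point, pixels), "rvec" (rotation vector, rad) and "tvec" (3), from world to camera coordinates, as OpenCV has them. Camera axes: x right, y down, z forward; pixel columns grow to the right and rows downward; lengths in m; the calibration is good to about 2 mm. A picture is of the moment at which its call begins: read the wrist's pose just before it. camera_model takes no time and is no camera call; for the wrist camera it gives the pose at the moment of the call.
- r.hand_in(): hands the job in; it is judged then, once.
Trained networks look in the newest picture that a camera, given by its name, has taken for a name from the list of things; names that differ only in an ending like _2 or _b are one class to them, and where a whole thing is asked for, a point or a joint stands for the part that bears it (a point fixed in the world has none). Each returns a list of dicts, best first, with "confidence" (0 to 1); they miss things now and then, are a little off and sometimes report something else, mostly with a low value. They report only what shows in the picture. A call takes as long as a camera call.
- r.spot_in(camera, name): "xy" ([column, row] in pixels, amid what is visible of it).
- r.regions_of(camera, name): "mask" (384x512 bool, what is visible of it) and "xy" ([column, row] in pixels, amid what is visible of it).
- r.mark_of(camera, name): "xy" ([column, row] in pixels: a listed point, or the origin of a listed thing).
The state is a dict: "time": time; "joint_pos": joint angles; "joint_velocities": joint speeds; "joint_torque": joint torques, N m; "position": TCP position; "tcp_rot": TCP orientation; "contact_force": force on the tool from outside, world axes, zero at the start; "ft_torque": the same for the moment, N m; "width": opening from 0.0 (shut) to 1.0 (fully open); "gripper_force": force on a finger pad.
Only numpy, scipy, OpenCV 4.12 (cv2) and the standard library are available. Lean on these libraries where they do the work, as an engineer would, in place of code of your own. Each camera call takes 0.05 s, during which the arm holds its last target. There are 200 camera calls.

## Task

The cap dispenser in the cardboard carton is to be refilled: fold both top flaps of the carton well back past upright, then take the orange knob inside, pull the spring-loaded pusher back until its black pointer is level with the red mark on the scale, and keep it there. Finish still holding the knob at the mark (it springs back if let go), so that a colleague can drop the caps in; leave the other things on the cabinet where they are.

Things in the scene. Friction and masses are not known exactly. Their poses are not given: they have to be found in the camera images.
- carton: Brown cardboard carton fixed to the surface, 240 (x) x 150 (y) x 110 (z) mm, walls 4 mm, closed on top by two flaps meeting on the centre line. Origin: centre of underside; z up, x along its length away from the robot (turned at most 0.35 rad), y left. Inside: a channel along x on the centre line with the pusher, all below 60 mm but the knob; a white scale strip 46 mm left of the centre line.
- flap_left (a joint): Left (+y) top flap, cardboard, 238 mm long (x), 72 mm wide, 4 mm thick, turning about a line along the carton's x. In rad: 0 closed (level), 1.57 upright, up to 2.7 folded outward; starts between 0 and 0.2. The crease is stiff (0.03 N m): the flap stays where it is left.
- flap_left_hinge (a point): Point on the left flap's hinge line (73 mm left of the carton's centre line, 112 mm above the surface, at the same carton x as that flap's tab).
- flap_left_tab (a point): Grip point of the left flap's blue pull tab, a plate 26 mm long (carton x), 9 mm thick, standing square on the flap, 34 mm high; at carton x = +45 mm, 58 mm from the hinge line along the flap, 24 mm above the flap's top face (26 mm above the hinge line if closed). Pinched across its 26 mm (fingers closing along carton x), it can turn between the pads as the flap swings.
- flap_right (a joint): Right (-y) top flap, mirror image of the left one; 0 closed, 1.57 upright, up to 2.7 folded outward; starts between 0 and 0.2.
- flap_right_hinge (a point): Point on the right flap's hinge line (73 mm right of the centre line, 112 mm above the surface, at the carton x of that flap's tab).
- flap_right_tab (a point): Grip point of the right flap's blue pull tab, same form and size as the left one, at carton x = -45 mm.
- pusher_slide (a joint): Slide of the grey spring-return pusher along the carton's x, in m: 0 at rest (the spring holds it there), growing as it is pulled toward the robot (carton -x), end stop at 0.095. The spring pulls back with about 3.6 N at 0 and 60 N/m more with travel (about 8 N at 0.075).
- pusher: Grey spring-return pusher in the channel, with an orange knob on top: 20 mm (carton x) x 26 mm (y), upright, from 55 to 98 mm above the surface, on the carton's centre line, 22 mm beyond the carton's centre (+x) at rest. It is under the closed flaps. Its origin lies below the knob's middle, at the height of the surface.
- knob_grip (a point): Grip point in the middle of the orange knob, 86 mm above the surface, 12 mm below its top and 24 mm below the carton's rim.
- index_tip (a point): Tip of the pusher's black pointer (4 mm wide), which points left from the pusher to the scale strip, at the same carton x as the knob's middle; 58 mm above the surface.
- load_mark: Red clip fixed astride the white scale strip, 6 mm wide (carton x), 22 mm long (y), 6 mm high: the load mark. Origin: its middle, on the strip's top, 57 mm above the surface; x as the carton's. It sits 45 to 75 mm nearer the robot (carton -x) than the resting pointer, differing each time. The pointer is at the mark when both have the same carton x.
- kidney_dish: Bystander: stainless kidney dish, 95 x 201 x 33 mm, loose. Origin: centre of underside.
- blue_jug: Bystander: blue plastic jug with handle, 84 x 117 x 101 mm, loose. Origin: centre of underside.
- small_carton: Bystander: small white carton with a blue stripe, 100 x 115 x 75 mm, loose. Origin: centre of underside.

How it is judged:
By the outcome, as a careful person would: the job done as asked, in the order asked, and still so for the second after the job is handed in, while the arm keeps its last pose, push and grip.
It also fails if it takes over 53 s, if anything falls off the work surface, if the arm or the gripper's body presses on something with over 40 N, if the wrist force passes 120 N, or if a joint passes its speed limit or range.

## Working session

There is one attempt and no reset: what is moved stays moved. The work goes in short steps, Python scripts to look and compute and a shell command to move; the robot and the scene stay as the last step left them, time stands still between calls to the robot, and variables do not carry over. Pictures are saved under pics/ and viewed, at most 10 in all, crops included, and the job is handed in when it is done.

```bash
mkdir -p pics; cat > h.py <<'E'
import numpy as np, cv2
from rig import r
from scipy.spatial.transform import Rotation as R
def model(n):
    m=r.camera_model(n); f=192/np.tan(np.radians(m["vertical_fov"])/2)
    return f,m["cx"],m["cy"],R.from_rotvec(m["rvec"]).as_matrix(),np.array(m["tvec"])
def world(n,xy,d):
    f,cx,cy,Rm,t=model(n); p=np.array([(xy[0]-cx)/f*d,(xy[1]-cy)/f*d,d]); return Rm.T@(p-t)
def atz(n,xy,z):
    f,cx,cy,Rm,t=model(n); o=-Rm.T@t; v=Rm.T@np.array([(xy[0]-cx)/f,(xy[1]-cy)/f,1]); return o+v*(z-o[2])/v[2]
def cloud(n,D):
    f,cx,cy,Rm,t=model(n); v,u=np.mgrid[:384,:512]; P=np.stack([(u-cx)/f*D,(v-cy)/f*D,D],-1); return (P-t)@Rm
def save(n,pic): cv2.imwrite(f"pics/{n}.png",pic[...,::-1])
E
python3 - <<'E'
from h import *
np.set_printoptions(precision=4,suppress=True)
ims=[]
for c in("scene","top"):
    p,D=r.camera(c); ims.append(p); W=cloud(c,D)
    for n in("flap_left_tab","flap_right_tab","flap_left_hinge","flap_right_hinge","carton"):
        for q in r.mark_of(c,n)[:1]:
            x,y=map(int,np.round(q["xy"])); print(c,n,q["confidence"],q["xy"],W[y,x], atz(c,q["xy"],{'c':0}.get(n[0],.138 if 'tab' in n else .112)))
save("a",np.hstack(ims)[:, :]); 
cv2.imwrite("pics/a.png",cv2.resize(np.vstack(ims)[...,::-1],(400,600)))
s=r.observe(); print(s["time"],s["position"],R.from_rotvec(s["tcp_rot"]).as_matrix())
save("top",ims[1]);save("scene",ims[0])
E
```

```text
scene flap_left_tab 0.77 [251.4, 183.0] [0.5451 0.0159 0.1549] [0.5674 0.003  0.138 ]
scene flap_right_tab 0.56 [280.7, 187.8] [ 0.4769 -0.0535  0.153 ] [ 0.4973 -0.065   0.138 ]
scene flap_left_hinge 0.88 [236.4, 199.2] [0.5487 0.0688 0.1091] [0.5433 0.07   0.112 ]
scene flap_right_hinge 0.87 [290.5, 189.3] [ 0.6499 -0.2    -0.0009] [ 0.5072 -0.1088  0.112 ]
scene carton 0.76 [266.9, 220.5] [0.4256 0.0253 0.0918] [ 0.5258 -0.0314  0.    ]
top flap_left_tab 0.83 [252.8, 179.1] [0.5608 0.0035 0.1248] [0.5579 0.004  0.138 ]
top flap_right_tab 0.64 [271.4, 200.6] [ 0.4832 -0.0549  0.1522] [ 0.4865 -0.0566  0.138 ]
top flap_left_hinge 0.91 [233.0, 187.4] [0.5553 0.078  0.0022] [0.5348 0.0706 0.112 ]
top flap_right_hinge 0.88 [286.6, 198.2] [ 0.4993 -0.1097  0.1088] [ 0.4981 -0.1081  0.112 ]
top carton 0.85 [259.6, 195.3] [ 0.5064 -0.0196  0.1284] [ 0.525  -0.0188  0.    ]
0.6 [ 0.2714 -0.5906  0.2313] [[ 0.9087  0.4175 -0.    ]
 [ 0.4175 -0.9087 -0.    ]
 [-0.      0.     -1.    ]]
```

View pics/top.png

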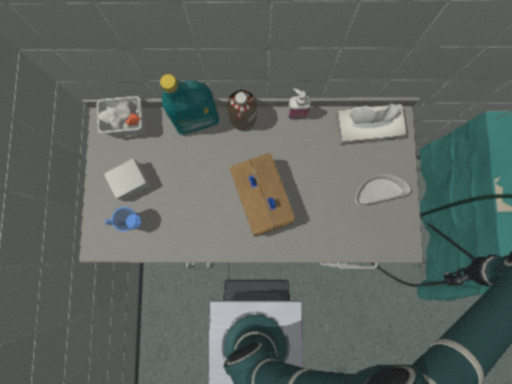

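View pics/scene.png

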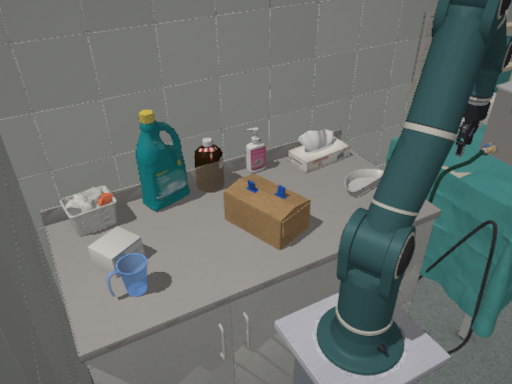

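The top view shows the carton around (262,195) turned to the left. The blue tabs are at (253,181) and (272,203), and the other things stand well clear. Next I fit the carton pose and flap angles from depth.

```bash
python3 - <<'E'
from h import *
np.set_printoptions(precision=4,suppress=True)
p,D=r.camera("top"); W=cloud("top",D); 
q=r.regions_of("top","carton"); 
if q: print(q[0]["confidence"],q[0]["mask"].sum(), W[q[0]["mask"]].mean(0))
s=(W[...,2]>.09)&(W[...,2]<.17)&(abs(W[...,0]-.53)<.2)&(abs(W[...,1]+.02)<.16)
P=W[s]; rect=cv2.minAreaRect(P[:,:2].astype(np.float32)); print(len(P),rect)
(cx,cy),(w,h),a=rect
yaw=np.radians(a if w>h else a-90); yaw=(yaw+np.pi/2)%np.pi-np.pi/2
print("yaw",yaw)
c,sn=np.cos(yaw),np.sin(yaw)
L=np.c_[(P[:,0]-cx)*c+(P[:,1]-cy)*sn, -(P[:,0]-cx)*sn+(P[:,1]-cy)*c, P[:,2]]
for lo in np.arange(-.09,.09,.015):
    for side in (-1,):
        m=(L[:,1]>lo)&(L[:,1]<lo+.015)
        if m.any(): print(round(lo,3),m.sum(),np.median(L[m,2]),L[m,0].min(),L[m,0].max())
col=p[s].astype(int); b=col[:,2]-col[:,0]>60
for sg in(1,-1):
    m=b&(L[:,0]*sg>0); print("tab",sg,m.sum(),L[m].mean(0),L[m].min(0),L[m].max(0))
E
```

```text
0.86 3313 [ 0.5102 -0.0247  0.1208]
3249 ((0.5154070854187012, -0.02486295998096466), (0.24971164762973785, 0.15080322325229645), 19.821428298950195)
yaw 0.34594918626465976
-0.09 1 0.10027324941891627 -0.043020594816355534 -0.043020594816355534
-0.075 294 0.11420830052419234 -0.12246409040671385 0.12355966036077146
-0.06 327 0.11705543093507739 -0.12442304578167933 0.12409509946824818
-0.045 323 0.11963997859905927 -0.12422317460469454 0.12299707336109456
-0.03 322 0.12277717041829886 -0.124334167553087 0.12358632113933342
-0.015 339 0.12518562626226704 -0.12443184497810954 0.12389055268135697
0.0 293 0.1264259037138435 -0.12447432282368394 0.11826466889238307
0.015 338 0.12388817013683452 -0.12473174880892855 0.12307179380415725
0.03 336 0.1209412501265015 -0.12438731767263152 0.12468966321208917
0.045 334 0.11752691494846737 -0.12418174877809114 0.12485577034462023
0.06 332 0.11400617576228063 -0.12485584523905317 0.12338268099489791
0.075 10 0.10985571560243929 -0.09618669249655237 0.11466175130253409
tab 1 33 [0.0432 0.0177 0.1426] [0.0288 0.0113 0.1222] [0.063  0.0236 0.1674]
tab -1 43 [-0.0447 -0.0172  0.1444] [-0.0605 -0.0238  0.1233] [-0.0276 -0.0109  0.1606]
```

```bash
cat >> h.py <<'E'
C=np.array([.5154,-.0249]); YAW=.346
def w(x,y,z):
    c,s=np.cos(YAW),np.sin(YAW); return np.array([C[0]+c*x-s*y,C[1]+s*x+c*y,z])
def car(p):
    c,s=np.cos(YAW),np.sin(YAW); d=np.array(p[:2])-C; return np.array([c*d[0]+s*d[1],-s*d[0]+c*d[1],p[2]])
def tab(side,th,dz=-.019,x=None):  # side +1 left; returns carton-frame TCP
    ph=th+np.arctan2(26,58); rr=np.hypot(58,26)/1e3
    return np.array([.045*side if x is None else x, side*(.073-rr*np.cos(ph)), .112+rr*np.sin(ph)+dz])
def show(*pts):
    s=r.observe(); M=R.from_rotvec(s["tcp_rot"]).as_matrix(); p=np.array(s["position"])
    ya=np.arctan2(M[1,1],M[0,1]); d=(ya-YAW+np.pi/2)%np.pi-np.pi/2   # +d = tool-yaw needed (z down)
    print("t",round(s["time"],2),"carton tcp mm",np.round(car(p)*1e3,1),"yaw need",round(np.degrees(d),1),"z",np.round(M[:,2],3),"w",s["width"],"gf",s["gripper_force"],"F",np.round(s["contact_force"],1))
    for q in pts: print("  target",np.round(np.array(q)*1e3),"travel",np.round(M.T@(w(*q)-p)*1e3,1))
E
python3 - <<'E'
from h import *
t=tab(-1,.18); show(t+[0,0,.08],t); print(r.observe()["joint_pos"])
E
```

```text
t 0.7 carton tcp mm [-421.4 -449.5  231.3] yaw need -85.1 z [-0. -0. -1.] w 1.0018725470241334 gf 0.0 F [ 0.4 -0.3 -0.5]
  target [-45. -21. 209.] travel [ 411.3 -395.5   22.3]
  target [-45. -21. 129.] travel [ 411.3 -395.5  102.3]
[ 1.09696987  0.46747774 -0.0115984   1.60269164  0.00599574  1.07138863
 -0.05629515]
```

```bash
python3 -m crank '[{"grip":-1,"travel":[35,-33,2],"yaw":-7},{"grip":-1,"travel":[63,-60,4],"yaw":-14},{"grip":-1,"travel":[91,-87,6],"yaw":-21},{"grip":-1,"travel":[119,-114,8],"yaw":-28},{"grip":-1,"travel":[147,-141,10],"yaw":-35},{"grip":-1,"travel":[175,-168,12],"yaw":-42},{"grip":-1,"travel":[203,-195,14],"yaw":-49},{"grip":-1,"travel":[231,-222,16],"yaw":-56},{"grip":-1,"travel":[259,-249,18],"yaw":-63},{"grip":-1,"travel":[287,-276,20],"yaw":-70},{"grip":-1,"travel":[315,-303,22],"yaw":-77},{"grip":-1,"travel":[343,-330,22],"yaw":-84}]' 40
python3 - <<'E'
from h import *
t=tab(-1,.18); show(t+[0,0,.08],t); print(r.observe()["joint_pos"])
E
```

```text
time: 1.7
position: [0.4455, -0.1459, 0.2094]
tcp_rot: [1.824, 2.557, -0.0]
contact_force: [1.0, -0.2, 0.1]
width: 1.001
gripper_force: 0.0
t 1.7 carton tcp mm [-106.8  -90.1  209.4] yaw need -0.8 z [ 0.    -0.001 -1.   ] w 1.0010664652393897 gf 0.0 F [ 1.  -0.2  0.1]
  target [-45. -21. 209.] travel [70.4 60.8  0.4]
  target [-45. -21. 129.] travel [70.4 60.8 80.4]
[ 0.69487341  0.23577048 -0.5076934   2.02755605  0.14478441  0.911835
  0.44176923]
```

```bash
python3 -m crank '[{"grip":-1,"travel":[35,30,0],"yaw":-1},{"grip":-1,"travel":[60,52,0],"yaw":-1},{"grip":-1,"travel":[70,61,0],"yaw":-1},{"grip":-1,"travel":[70,61,0],"yaw":-1}]'
python3 - <<'E'
from h import *
p,D=r.camera("wrist"); save("w1",p); W=cloud("wrist",D)
for n in("flap_right_tab","flap_left_tab","flap_right_hinge","flap_left_hinge"):
    for q in r.mark_of("wrist",n)[:1]:
        x,y=map(int,np.round(q["xy"])); print(n,q,np.round(car(W[min(y,383),min(x,511)])*1e3,1))
b=(p[...,2].astype(int)-p[...,0]>60)&(D>0); P=np.array([car(a) for a in W[b]])
for sg in(1,-1):
    m=(P[:,0]*sg>0)&(P[:,2]>.12)&(P[:,2]<.2)&(abs(P[:,0])<.1); print(sg,m.sum(),*(np.round(np.percentile(P[m],k,0)*1e3,1) for k in(2,50,98))) if m.any() else 0
t=tab(-1,.18); show(t+[0,0,.08],t)
E
```

```text
time: 2.03
position: [0.482, -0.0573, 0.2098]
tcp_rot: [1.8, 2.574, 0.004]
contact_force: [-0.5, 0.6, -0.1]
width: 1.004
gripper_force: 0.0
flap_right_tab {'xy': [252.2, 203.0], 'confidence': 0.71} [-47.3 -17.7 154.4]
flap_left_tab {'xy': [380.1, 152.2], 'confidence': 0.92} [ 40.6  20.8 158.3]
flap_right_hinge {'xy': [252.3, 248.0], 'confidence': 0.6} [ -50.4 -137.2    1.1]
flap_left_hinge {'xy': [375.2, 76.4], 'confidence': 0.83} [91.6 82.9  1.1]
1 902 [ 24.8   7.7 124.9] [ 41.1  20.5 129.3] [ 61.7  25.1 159.7]
-1 1339 [-64.3 -25.1 124.7] [-45.9 -16.8 138.8] [-27.8  -9.1 158.7]
t 2.28 carton tcp mm [-46.2 -24.3 209.2] yaw need -0.3 z [-0.    -0.001 -1.   ] w 0.9994295160023596 gf 0.0 F [ 0.  -0.1  0.3]
  target [-45. -21. 209.] travel [3.7 1.2 0.2]
  target [-45. -21. 129.] travel [ 3.7  1.2 80.2]
```

View pics/w1.png

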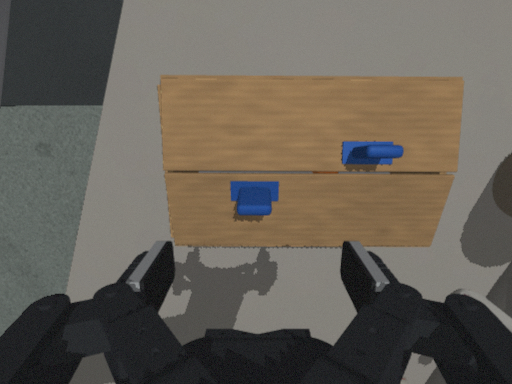

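The wrist view shows the right tab at (254,200), between the fingers in x, and the left tab at (380,152). Both match the expected heights, so I descend and pinch.

```bash
python3 -m crank '[{"grip":-1,"travel":[3,1,30],"yaw":0},{"grip":-1,"travel":[3,1,60],"yaw":0},{"grip":-1,"travel":[3,1,78],"yaw":0},{"grip":-1,"travel":[3,1,78],"yaw":0},{"grip":1,"travel":[3,1,78],"yaw":0},{"grip":1,"travel":[3,1,78],"yaw":0},{"grip":1,"travel":[3,1,78],"yaw":0},{"grip":1,"travel":[3,1,78],"yaw":0},{"grip":1,"travel":[3,1,78],"yaw":0},{"grip":1,"travel":[3,1,78],"yaw":0}]' 40
python3 - <<'E'
from h import *
a=tab(-1,.18)
show(a)
for th in np.arange(.18,2.2,.16): print(round(th,2),np.round((tab(-1,th)-a)*[0,1e3,-1e3]))
E
```

```text
time: 3.12
position: [0.4801, -0.0587, 0.1319]
tcp_rot: [-1.809, -2.568, 0.002]
contact_force: [-2.9, 0.7, 5.6]
width: 0.294
gripper_force: 42.8
t 3.12 carton tcp mm [-44.7 -19.9 131.9] yaw need -0.2 z [-0.001 -0.001 -1.   ] w 0.29379431012602375 gf 42.82121658325195 F [-2.9  0.7  5.6]
  target [-45. -21. 129.] travel [-0.7 -0.3  3. ]
0.18 [ 0.  0. -0.]
0.34 [ 0. -6. -8.]
0.5 [  0. -14. -15.]
0.66 [  0. -23. -20.]
0.82 [  0. -32. -24.]
0.98 [  0. -42. -27.]
1.14 [  0. -52. -28.]
1.3 [  0. -62. -27.]
1.46 [  0. -72. -25.]
1.62 [  0. -81. -21.]
1.78 [  0. -90. -15.]
1.94 [  0. -98.  -9.]
2.1 [   0. -104.   -1.]
```

```bash
python3 -m crank '[{"grip":1,"travel":[-6,0,-8],"yaw":0},{"grip":1,"travel":[-14,0,-15],"yaw":0},{"grip":1,"travel":[-23,0,-20],"yaw":0},{"grip":1,"travel":[-32,0,-24],"yaw":0},{"grip":1,"travel":[-42,0,-27],"yaw":0},{"grip":1,"travel":[-52,0,-28],"yaw":0},{"grip":1,"travel":[-62,0,-27],"yaw":0},{"grip":1,"travel":[-72,0,-25],"yaw":0},{"grip":1,"travel":[-81,0,-21],"yaw":0},{"grip":1,"travel":[-90,0,-15],"yaw":0},{"grip":1,"travel":[-98,0,-9],"yaw":0},{"grip":1,"travel":[-101,0,-5],"yaw":0}]'
python3 - <<'E'
from h import *
show()
p,D=r.camera("wrist"); save("w2",p)
p,D=r.camera("scene"); save("s2",p[120:300,160:400].repeat(2,0).repeat(2,1))
W=cloud("scene",D); 
E
```

```text
time: 4.12
position: [0.5154, -0.1571, 0.1371]
tcp_rot: [1.811, 2.564, -0.002]
contact_force: [-3.8, -5.3, 8.5]
width: 0.291
gripper_force: 39.7
t 4.12 carton tcp mm [ -44.8 -124.3  137.1] yaw need -0.3 z [ 0.001 -0.003 -1.   ] w 0.29068220608956885 gf 39.7118353843689 F [-3.8 -5.3  8.5]
```

View pics/w2.png

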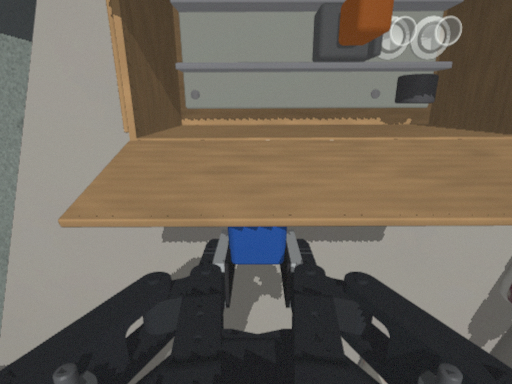

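The right flap now leans outward at about 2.0 rad, and the orange knob is visible at (367,20). I release the tab and push the flap further from inside with shut fingers.

```bash
python3 -m crank '[{"grip":-0.2,"travel":[0,0,0],"yaw":0},{"grip":-0.2,"travel":[0,0,0],"yaw":0},{"grip":-0.2,"travel":[0,0,0],"yaw":0},{"grip":-0.2,"travel":[-14,0,-5],"yaw":0},{"grip":-0.2,"travel":[-16,0,-40],"yaw":0},{"grip":-0.2,"travel":[-16,0,-75],"yaw":0},{"grip":1,"travel":[-5,0,-95],"yaw":0},{"grip":1,"travel":[28,0,-95],"yaw":0},{"grip":1,"travel":[57,0,-85],"yaw":0},{"grip":1,"travel":[57,0,-50],"yaw":0},{"grip":1,"travel":[57,0,-18],"yaw":0},{"grip":1,"travel":[57,0,-18],"yaw":0}]'
python3 -m crank '[{"grip":1,"travel":[-20,0,0],"yaw":0},{"grip":1,"travel":[-38,0,0],"yaw":0},{"grip":1,"travel":[-46,0,0],"yaw":0},{"grip":1,"travel":[-50,0,2],"yaw":0},{"grip":1,"travel":[-50,0,2],"yaw":0}]'
python3 - <<'E'
from h import *
show()
p,D=r.camera("wrist"); save("w3",p)
q=tab(1,.2); show(q+[0,0,.08],q)
E
```

```text
time: 5.22
position: [0.4917, -0.0991, 0.1498]
tcp_rot: [-1.802, -2.563, 0.005]
contact_force: [-1.2, -0.1, 0.8]
width: -0.003
gripper_force: 0.0
time: 5.63
position: [0.5126, -0.1478, 0.1527]
tcp_rot: [1.811, 2.566, 0.0]
contact_force: [-0.1, 0.2, -0.6]
width: -0.001
gripper_force: 0.0
t 5.63 carton tcp mm [ -44.3 -114.7  152.7] yaw need -0.2 z [ 0.001 -0.    -1.   ] w -0.0007769344165924642 gf 0.0 F [-0.1  0.2 -0.6]
t 5.68 carton tcp mm [ -44.3 -113.8  152.7] yaw need -0.2 z [ 0.  0. -1.] w 0.00023543237729177344 gf 0.0 F [-0.3  0.   0.4]
  target [ 45.  21. 210.] travel [135.3  88.9 -57.3]
  target [ 45.  21. 130.] travel [135.3  88.9  22.7]
```

View pics/w3.png

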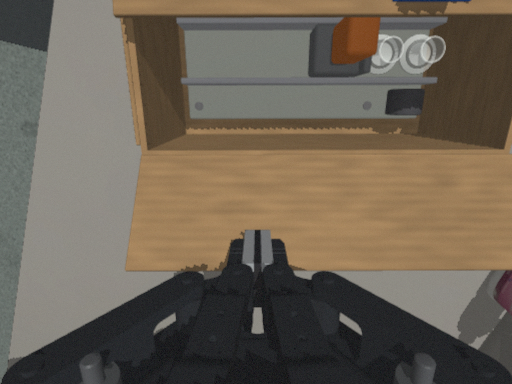

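The right flap is folded to about 2.4 rad. Now the left tab.

```bash
python3 -m crank '[{"grip":1,"travel":[5,0,-40],"yaw":0},{"grip":-1,"travel":[20,10,-70],"yaw":0},{"grip":-1,"travel":[53,32,-72],"yaw":0},{"grip":-1,"travel":[86,54,-70],"yaw":0},{"grip":-1,"travel":[119,76,-60],"yaw":0},{"grip":-1,"travel":[134,87,-57],"yaw":0},{"grip":-1,"travel":[134,87,-57],"yaw":0},{"grip":-1,"travel":[134,87,-57],"yaw":0}]'
python3 - <<'E'
from h import *
p,D=r.camera("wrist"); W=cloud("wrist",D)
b=(p[...,2].astype(int)-p[...,0]>60)&(D>0); P=np.array([car(a) for a in W[b]])
m=(P[:,2]>.12)&(P[:,2]<.2)&(abs(P[:,0])<.1); print(m.sum(),*(np.round(np.percentile(P[m],k,0)*1e3,1) for k in(2,50,98)))
t=tab(1,.2); show(t+[0,0,.08],t)
E
```

```text
time: 6.35
position: [0.5485, 0.0105, 0.2093]
tcp_rot: [-1.803, -2.572, 0.0]
contact_force: [-0.4, -0.6, 0.5]
width: 0.972
gripper_force: 0.0
992 [ 26.5   9.2 125.3] [ 45.6  22.  131.6] [ 64.   25.8 160.3]
t 6.4 carton tcp mm [ 42.6  20.4 209.4] yaw need -0.1 z [-0.    -0.001 -1.   ] w 1.001530233765745 gf 0.0 F [ 0.1 -0.2 -0.2]
  target [ 45.  21. 210.] travel [ 1.   2.4 -0.6]
  target [ 45.  21. 130.] travel [ 1.   2.4 79.4]
```

```bash
python3 -m crank '[{"grip":-1,"travel":[0,2,30],"yaw":0},{"grip":-1,"travel":[0,2,60],"yaw":0},{"grip":-1,"travel":[0,2,77],"yaw":0},{"grip":-1,"travel":[0,2,77],"yaw":0},{"grip":1,"travel":[0,2,77],"yaw":0},{"grip":1,"travel":[0,2,77],"yaw":0},{"grip":1,"travel":[0,2,77],"yaw":0},{"grip":1,"travel":[0,2,77],"yaw":0},{"grip":1,"travel":[0,2,77],"yaw":0},{"grip":1,"travel":[0,2,77],"yaw":0}]' 40
python3 -c "
from h import *
show()"
```

```text
time: 7.23
position: [0.5515, 0.0087, 0.1332]
tcp_rot: [1.809, 2.567, 0.001]
contact_force: [0.4, -1.6, 2.7]
width: 0.292
gripper_force: 42.6
t 7.23 carton tcp mm [ 45.4  19.4 133.2] yaw need -0.2 z [ 0.002 -0.001 -1.   ] w 0.291569862611009 gf 42.62019217014313 F [ 0.4 -1.6  2.7]
```

```bash
python3 -m crank '[{"grip":1,"travel":[6,0,-8],"yaw":0},{"grip":1,"travel":[14,0,-15],"yaw":0},{"grip":1,"travel":[23,0,-20],"yaw":0},{"grip":1,"travel":[32,0,-24],"yaw":0},{"grip":1,"travel":[42,0,-27],"yaw":0},{"grip":1,"travel":[52,0,-28],"yaw":0},{"grip":1,"travel":[62,0,-27],"yaw":0},{"grip":1,"travel":[72,0,-25],"yaw":0},{"grip":1,"travel":[81,0,-21],"yaw":0},{"grip":1,"travel":[90,0,-15],"yaw":0},{"grip":1,"travel":[98,0,-9],"yaw":0},{"grip":1,"travel":[101,0,-5],"yaw":0}]'
python3 -m crank '[{"grip":-0.2,"travel":[0,0,0],"yaw":0},{"grip":-0.2,"travel":[0,0,0],"yaw":0},{"grip":-0.2,"travel":[0,0,0],"yaw":0},{"grip":-0.2,"travel":[14,0,-5],"yaw":0},{"grip":-0.2,"travel":[16,0,-40],"yaw":0},{"grip":-0.2,"travel":[16,0,-75],"yaw":0},{"grip":1,"travel":[5,0,-95],"yaw":0},{"grip":1,"travel":[-28,0,-95],"yaw":0},{"grip":1,"travel":[-54,0,-85],"yaw":0},{"grip":1,"travel":[-54,0,-75],"yaw":0}]'
python3 - <<'E'
from h import *
show([.045,.068,.155])
p,D=r.camera("top"); W=cloud("top",D)
P=np.array([car(a) for a in W.reshape(-1,3)]).reshape(W.shape)
for lo in np.arange(-.15,.15,.01):
    m=(abs(P[...,0]-(.0 if lo<0 else -.08))<.02)&(P[...,1]>lo)&(P[...,1]<lo+.01)&(P[...,2]<.19)
    if m.any(): print(round(lo,2),m.sum(),np.round(np.percentile(P[m][:,2],[10,50,90])*1e3))
p,D=r.camera("wrist"); save("w4",p)
E
```

```text
time: 8.23
position: [0.5164, 0.1068, 0.1389]
tcp_rot: [1.806, 2.57, 0.002]
contact_force: [-5.1, 2.0, 12.0]
width: 0.289
gripper_force: 41.5
time: 9.07
position: [0.5373, 0.0481, 0.2132]
tcp_rot: [1.817, 2.558, -0.001]
contact_force: [0.5, -0.4, -1.0]
width: 0.036
gripper_force: 0.0
t 9.07 carton tcp mm [ 45.4  61.2 213.2] yaw need -0.6 z [ 0.003 -0.003 -1.   ] w 0.03644735842315501 gf 0.0 F [ 0.5 -0.4 -1. ]
  target [ 45.  68. 155.] travel [ 7.  -0.6 58.1]
-0.14 7 [152. 153. 157.]
-0.13 41 [148. 152. 156.]
-0.12 43 [140. 146. 148.]
-0.11 41 [133. 139. 145.]
-0.1 36 [126. 130. 134.]
-0.09 41 [119. 123. 129.]
-0.08 71 [ 22. 108. 118.]
-0.07 33 [ 1.  5. 20.]
-0.06 27 [ 2.  7. 12.]
-0.05 31 [10. 12. 14.]
-0.04 23 [ 8. 12. 15.]
0.11 10 [-6. -0.  3.]
0.12 29 [-4. -2.  3.]
0.13 33 [-5. -0.  4.]
0.14 30 [-4. -0.  3.]
```

View pics/w4.png

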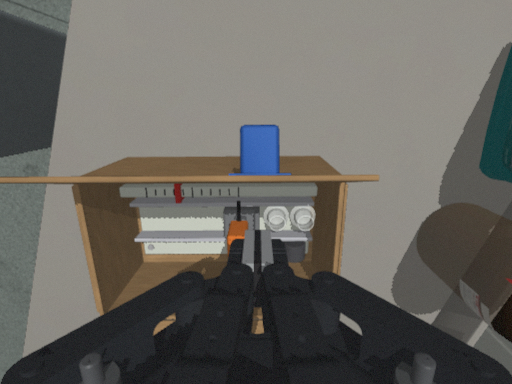

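The left flap stands roughly upright, with its edge at row 178, so it came back up on release. The red mark is at (178,192), the pointer at (239,205) and the knob at (238,235). I go down well inside the flap and push it outward.

```bash
python3 -m crank '[{"grip":1,"travel":[-18,0,0],"yaw":0},{"grip":1,"travel":[-18,0,25],"yaw":0},{"grip":1,"travel":[-18,0,52],"yaw":0},{"grip":1,"travel":[-18,0,52],"yaw":0},{"grip":1,"travel":[0,0,52],"yaw":0},{"grip":1,"travel":[18,0,54],"yaw":0},{"grip":1,"travel":[36,0,57],"yaw":0},{"grip":1,"travel":[48,0,60],"yaw":0},{"grip":1,"travel":[54,0,62],"yaw":0},{"grip":1,"travel":[54,0,62],"yaw":0}]'
python3 - <<'E'
from h import *
show()
p,D=r.camera("wrist"); save("w5",p)
E
```

```text
time: 10.0
position: [0.5163, 0.1069, 0.1512]
tcp_rot: [-1.804, -2.572, -0.001]
contact_force: [0.3, -0.2, -0.4]
width: -0.0
gripper_force: 0.0
t 10.0 carton tcp mm [ 45.5 123.7 151.2] yaw need 0.1 z [ 0.     0.001 -1.   ] w -0.0001823915070495364 gf 0.0 F [ 0.3 -0.2 -0.4]
```

View pics/w5.png

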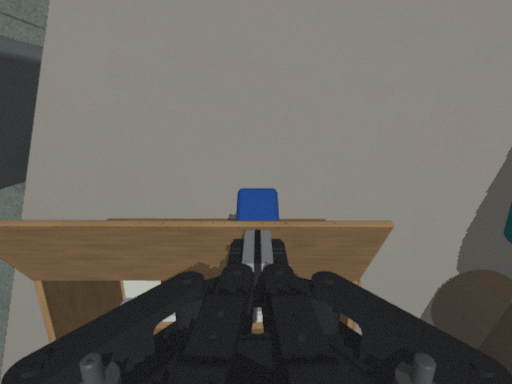

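```bash
python3 -m crank '[{"grip":1,"travel":[-10,0,-25],"yaw":0},{"grip":1,"travel":[-30,0,-55],"yaw":0},{"grip":-1,"travel":[-60,-30,-60],"yaw":0},{"grip":-1,"travel":[-90,-50,-60],"yaw":0},{"grip":-1,"travel":[-120,-60,-60],"yaw":0},{"grip":-1,"travel":[-145,-70,-60],"yaw":0},{"grip":-1,"travel":[-165,-80,-60],"yaw":0},{"grip":-1,"travel":[-165,-80,-60],"yaw":0},{"grip":-1,"travel":[-165,-80,-60],"yaw":0}]'
python3 - <<'E'
from h import *
show()
p,D=r.camera("top"); W=cloud("top",D)
P=np.array([car(a) for a in W.reshape(-1,3)]).reshape(W.shape)
for lo in np.arange(.06,.15,.01):
    m=(abs(P[...,0]-.08)<.02)&(P[...,1]>lo)&(P[...,1]<lo+.01)&(P[...,2]<.19)
    if m.any(): print(round(lo,2),m.sum(),np.round(np.percentile(P[m][:,2],[10,50,90])*1e3))
p,D=r.camera("wrist"); save("w6",p); W=cloud("wrist",D)
P=np.array([car(a) for a in W.reshape(-1,3)]).reshape(W.shape); c=p.astype(int)
for n in("knob_grip","index_tip","load_mark"):
    for q in r.mark_of("wrist",n)[:1]: print(n,q,np.round(car(atz("wrist",q["xy"],{"k":.086,"i":.058,"l":.057}[n[0]]))*1e3,1))
for n in("load_mark",):
    for q in r.regions_of("wrist",n)[:1]: print(n,np.round(np.percentile(P[q["mask"]],[5,50,95],axis=0)*1e3,1))
m=(c[...,0]>c[...,1]+60)&(c[...,0]>c[...,2]+60)&(abs(P[...,0])<.11)&(abs(P[...,1])<.06)&(P[...,2]>.05)
kn=m&(P[...,2]>.09)&(P[...,2]<.105); print("knobtop",kn.sum(),np.round(np.percentile(P[kn],[3,50,97],axis=0)*1e3,1))
rd=m&(c[...,1]<50)&(P[...,1]>.03); print("red",rd.sum(),np.round(np.percentile(P[rd],[3,50,97],axis=0)*1e3,1) if rd.any() else 0)
E
```

```text
time: 10.8
position: [0.4971, -0.0802, 0.2107]
tcp_rot: [1.815, 2.564, -0.0]
contact_force: [-0.0, 0.5, -0.0]
width: 0.976
gripper_force: 0.0
t 10.8 carton tcp mm [-36.  -45.8 210.7] yaw need -0.4 z [ 0. -0. -1.] w 0.975927012972251 gf 0.0 F [-0.   0.5 -0. ]
0.06 27 [-1.  5.  7.]
0.07 33 [ 26. 116. 119.]
0.08 35 [117. 122. 126.]
0.09 36 [124. 128. 131.]
0.1 36 [130. 134. 137.]
0.11 36 [136. 140. 143.]
0.12 40 [142. 147. 152.]
0.13 21 [147. 151. 154.]
0.14 11 [-3. -1.  2.]
knob_grip {'xy': [321.2, 132.2], 'confidence': 0.8} [25.2  5.4 86. ]
index_tip {'xy': [245.2, 287.5], 'confidence': 0.73} [ -48.6 -181.8   58. ]
load_mark {'xy': [249.5, 81.9], 'confidence': 0.61} [-41.5  51.2  57. ]
knobtop 602 [[ 14.2  -8.7  96.4]
 [ 22.8   2.8  98.7]
 [ 31.9  14.  100. ]]
red 87 [[-43.8  38.3  62.7]
 [-41.8  50.9  64. ]
 [-39.8  57.9  65.1]]
```

View pics/w6.png

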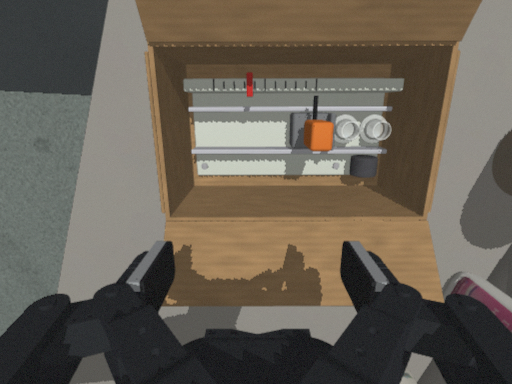

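The right flap is at about 2.5 rad and the left at about 2.6 rad. The knob is at (320,134), the pointer at (315,105) and the red clip at (249,84). Now I hover over the knob, go down and grip it.

```bash
python3 -m crank '[{"grip":-1,"travel":[20,25,0],"yaw":0},{"grip":-1,"travel":[40,50,0],"yaw":0},{"grip":-1,"travel":[48,59,10],"yaw":0},{"grip":-1,"travel":[48,59,40],"yaw":0},{"grip":-1,"travel":[48,59,70],"yaw":0},{"grip":-1,"travel":[48,59,100],"yaw":0},{"grip":-1,"travel":[48,59,100],"yaw":0}]'
python3 - <<'E'
from h import *
show([.023,.0025,.068])
E
```

```text
time: 11.68
position: [0.5326, -0.0125, 0.1052]
tcp_rot: [-1.802, -2.563, 0.008]
contact_force: [-0.4, -0.1, -0.9]
width: 0.999
gripper_force: 0.0
t 11.68 carton tcp mm [ 20.4   5.9 105.2] yaw need -0.1 z [-0.01   0.001 -1.   ] w 0.9989805256912206 gf 0.0 F [-0.4 -0.1 -0.9]
  target [23.  2. 68.] travel [-3.5  3.  37.2]
```

```bash
python3 -m crank '[{"grip":-1,"travel":[-2,2,10],"yaw":0},{"grip":-1,"travel":[-2,2,25],"yaw":0},{"grip":-1,"travel":[-2,2,38],"yaw":0},{"grip":-1,"travel":[-2,2,41],"yaw":0},{"grip":-1,"travel":[-2,2,41],"yaw":0}]'
python3 - <<'E'
from h import *
show([.023,.0025,.068])
E
```

```text
time: 12.1
position: [0.5391, -0.0142, 0.0692]
tcp_rot: [-1.809, -2.568, 0.0]
contact_force: [0.1, -0.4, -0.3]
width: 0.998
gripper_force: 0.0
t 12.1 carton tcp mm [25.9  2.1 69.2] yaw need -0.1 z [-0.001 -0.    -1.   ] w 0.9982677163724987 gf 0.0 F [ 0.1 -0.4 -0.3]
  target [23.  2. 68.] travel [ 0.4 -2.9  1.2]
```

```bash
python3 -m crank '[{"grip":1,"travel":[0,-3,1],"yaw":0},{"grip":1,"travel":[0,-3,1],"yaw":0},{"grip":1,"travel":[0,-3,1],"yaw":0},{"grip":1,"travel":[0,-3,1],"yaw":0},{"grip":1,"travel":[0,-3,1],"yaw":0},{"grip":1,"travel":[0,-3,1],"yaw":0},{"grip":1,"travel":[0,-3,1],"yaw":0}]' 60
python3 - <<'E'
from h import *
show()
E
python3 -m crank '[{"grip":1,"travel":[0,-8,0],"yaw":0},{"grip":1,"travel":[0,-18,0],"yaw":0},{"grip":1,"travel":[0,-28,0],"yaw":0},{"grip":1,"travel":[0,-38,0],"yaw":0},{"grip":1,"travel":[0,-48,0],"yaw":0},{"grip":1,"travel":[0,-54,0],"yaw":0},{"grip":1,"travel":[0,-58,0],"yaw":0},{"grip":1,"travel":[0,-58,0],"yaw":0},{"grip":1,"travel":[0,-58,0],"yaw":0}]'
python3 - <<'E'
from h import *
show()
p,D=r.camera("wrist"); big=cv2.resize(p,(800,600)); save("w7",big); np.savez("w7",p=p,D=D)
for n in("index_tip","load_mark"):
    for q in r.mark_of("wrist",n)[:1]: print(n,q,np.round(car(atz("wrist",q["xy"],.058))*1e3,1))
p,D=r.camera("scene")
for n in("index_tip","load_mark"):
    for q in r.mark_of("scene",n)[:1]: print(n,q,np.round(car(atz("scene",q["xy"],.058))*1e3,1))
p,D=r.camera("top")
for n in("index_tip","load_mark"):
    for q in r.mark_of("top",n)[:1]: print(n,q,np.round(car(atz("top",q["xy"],.058))*1e3,1))
E
```

```text
time: 12.68
position: [0.5359, -0.0156, 0.0689]
tcp_rot: [-1.809, -2.568, 0.002]
contact_force: [-2.8, -0.9, 6.0]
width: 0.223
gripper_force: 59.0
t 12.68 carton tcp mm [22.4  1.8 68.9] yaw need -0.2 z [-0.001 -0.001 -1.   ] w 0.22299621935542305 gf 58.96902143955231 F [-2.8 -0.9  6. ]
time: 13.43
position: [0.4835, -0.0344, 0.0689]
tcp_rot: [1.807, 2.566, 0.006]
contact_force: [5.8, 1.4, -4.2]
width: 0.223
gripper_force: 60.1
t 13.43 carton tcp mm [-33.2   1.9  68.9] yaw need -0.1 z [ 0.005  0.001 -1.   ] w 0.22294399858694317 gf 60.08003890514374 F [ 5.8  1.4 -4.2]
index_tip {'xy': [258.0, 175.2], 'confidence': 0.97} [-31.7  37.5  58. ]
load_mark {'xy': [242.1, 155.9], 'confidence': 0.86} [-40.4  48.3  58. ]
index_tip {'xy': [263.8, 217.1], 'confidence': 0.66} [-21.8  40.   58. ]
index_tip {'xy': [303.5, 192.4], 'confidence': 0.21} [ -39.4 -141.3   58. ]
```

View pics/w7.png

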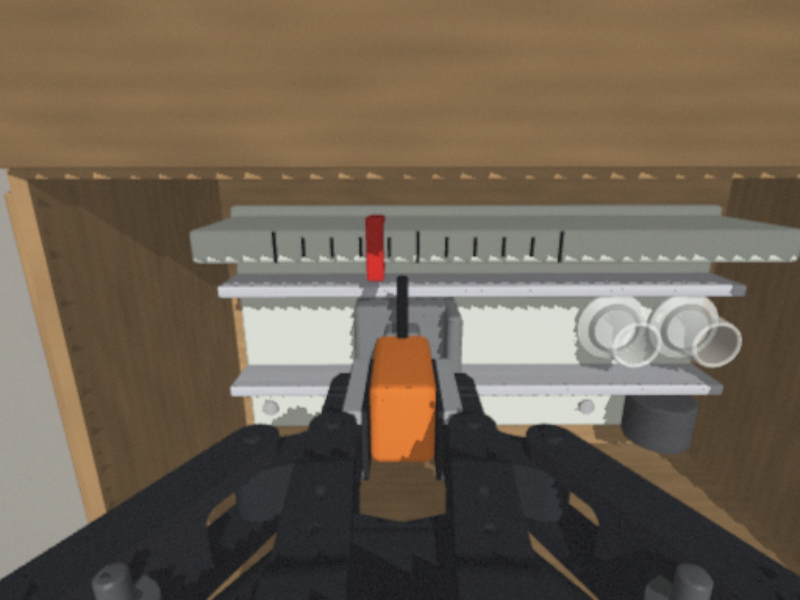

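The knob is held. The pointer is at (402,305) and the red clip at (375,248) in the enlarged picture, so some pull remains. I measure it from pixels.

```bash
cat > gap.py <<'E'
from h import *
p,D=r.camera("wrist"); c=p.astype(int)
v,u=np.mgrid[:384,:512]
red=(c[...,0]>110)&(c[...,1]<45)&(c[...,2]<60)&(v>120)&(v<190)
dark=(c.max(-1)<45)&(v>178)&(v<208)&(abs(u-257)<12)
for n,m,z in(("mark",red,.0625),("ptr",dark,.060)):
    ks=[k for k in range(384) if m[k].sum()>=3]
    Q=np.array([car(atz("wrist",(u[k][m[k]].mean(),k),z)) for k in ks])*1e3
    f=np.polyfit(Q[:,1],Q[:,0],1); print(n,ks[0],ks[-1],"cols",np.round([u[ks[0]][m[ks[0]]].mean(),u[ks[-1]][m[ks[-1]]].mean()],1),"w",m[ks].sum(1).mean(),"x mid",np.round(Q[:,0].mean(),2),"y",Q[[0,-1],1].round(1),"slope",f[0].round(3))
show()
E
python3 gap.py
```

```text
mark 139 163 cols [239.  239.3] w 9.44 x mid -41.9 y [58.  45.3] slope 0.025
ptr 179 207 cols [257.  256.5] w 5.655172413793103 x mid -32.38 y [35.8 19.4] slope 0.025
t 13.93 carton tcp mm [-32.9   1.9  68.9] yaw need -0.1 z [ 0.005  0.001 -1.   ] w 0.2270584600899071 gf 60.14887869358063 F [ 6.4  1.4 -2.2]
```

```bash
python3 -m crank '[{"grip":1,"travel":[0,-4,0],"yaw":0},{"grip":1,"travel":[0,-8,0],"yaw":0},{"grip":1,"travel":[0,-10,0],"yaw":0},{"grip":1,"travel":[0,-10,0],"yaw":0},{"grip":1,"travel":[0,-10,0],"yaw":0},{"grip":1,"travel":[0,-10,0],"yaw":0}]'
python3 gap.py
```

```text
time: 14.43
position: [0.4746, -0.0376, 0.0689]
tcp_rot: [1.806, 2.566, 0.007]
contact_force: [6.9, 2.2, -3.2]
width: 0.22
gripper_force: 60.1
mark 139 179 cols [257.  256.6] w 8.961538461538462 x mid -41.85 y [58.  36.5] slope 0.015
ptr 181 207 cols [257.  256.5] w 5.62962962962963 x mid -42.2 y [34.7 19.4] slope 0.029
t 14.48 carton tcp mm [-42.7   1.9  68.9] yaw need -0.1 z [ 0.006  0.001 -1.   ] w 0.22534971230355094 gf 60.08521020412445 F [ 6.8  1.8 -4.3]
```

```bash
python3 - <<'E'
from h import *
a,_=r.camera("wrist"); b,_=r.camera("scene")
x=cv2.resize(a[120:300,150:360],(400,343)); y=cv2.resize(b[120:330,60:420],(400,233))
save("fin",np.vstack([x,y])); show()
E
```

```text
t 14.58 carton tcp mm [-42.7   1.9  68.9] yaw need -0.1 z [ 0.006  0.001 -1.   ] w 0.2227321247803721 gf 60.08479356765747 F [ 7.   1.2 -3.4]
```

View pics/fin.png

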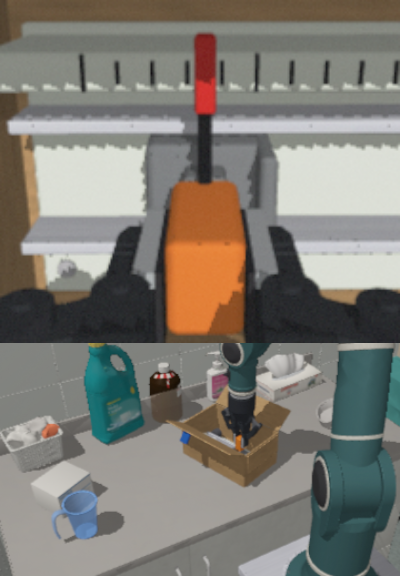

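The pointer at (205,150) is in line with the red clip at (205,75). Both flaps are folded back, the knob is held, and the other things are undisturbed.

```bash
python3 -c "
from rig import r
print(r.hand_in())"
```

```text
the job is handed in; nothing more can be done
None
```

The job is handed in at about 14.6 s: both flaps are folded back to about 2.5 rad (right) and 2.6 rad (left), the knob is held with 60 N, the pointer measured within about 0.2 mm of the red mark, and the other things look undisturbed.

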